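# Free the jammed outlet neck and stand it at the measuring station

## Task

The aluminium outlet neck is jammed leaning in the corner of the red bin, with the hook of a yellow block over its flange: first take the yellow block out and put it in the blue tray without shifting the neck. Then draw the neck out and stand it gently upright, flange down, with the whole flange on the green disc of the station, let go of it, and finally slide the orange gate fully home in front of it. Leave the other things where they are.

Things in the scene. Friction and masses are not known exactly. Their poses are not given: they have to be found in the camera images.
- casting_mid (a point): Centre of the loose aluminium neck (0.4-0.75 kg, 130 mm long): foot flange 64 mm dia, 12 mm thick; plain barrel 38 mm dia to the top end. z runs along it, flange to top. At first it leans 39 deg from vertical, top end up towards the bin's near corner (bin -x), on the two rims, flange on the bin floor. Upper half clear of the bin; slides out along its axis once the block is gone.
- casting_foot (a point): Centre of the outlet neck's flange face (its underside when upright), 65 mm from casting_mid along -z; same axes.
- keeper_mid (a point): Centre of the loose yellow block's body (about 0.35 kg), 42.5 mm above its foot: body 34 mm (x) by 40 mm (y) by 85 mm high, upright on the bin floor. A nose 18 mm high, 40 mm wide sticks out 18 mm from its -x face, 52 to 70 mm above the foot, over the neck's flange. It lifts straight up freely.
- bin: Fixed red square bin, inside 165 by 165 mm, walls 4 mm thick, 64 mm high, floor 4 mm thick. Origin on the bench, on the bin's diagonal, 37 mm from the near inner corner; x runs along the diagonal away from that corner (bin's middle at x = +79 mm), z up. An 8 mm high floor rib keeps the flange from sliding. A loose bearing and nut lie in the side corners.
- tray: Fixed blue open tray, outside 110 by 110 mm, walls 4 mm thick and 28 mm high, inner floor 4 mm above the bench. Origin on the bench under its centre; x, y along its sides, z up.
- pad (a point): Centre of the green disc (110 mm dia) on the fixed grey station plate's top, 10 mm above the bench. Station axes: fences reaching 55 mm above the bench stand along its +x edge (77 mm from the centre) and +y edge (72 mm); the gate runs along y, 95 mm from the centre on the -x side.
- gate_grip (a point): On the axis of the gate's handle, a black upright post 16 mm dia; its top is 15 mm above this point (135 mm above the bench), its foot 75 mm below, on the orange gate bar (80 mm long along station y, 10 mm thick, 30 mm high). It moves along the station's +y; fully home it stands in line with the disc's centre.
- gate (a joint): Slide of the orange gate along the station's +y, in m: 0 = fully open, 0.070 = fully home at its end stop. Needs about 2 N and stays where it is left.
- bearing: Loose steel bearing ring, 40 mm diameter, 14 mm high, in the bin (bystander).
- hexnut: Loose brass nut, 26 mm, 12 mm high, in the bin (bystander).
- tin: Blue grease tin, 68 mm diameter, 60 mm high, standing on the bench (bystander); origin under its centre.
- carton: Cardboard carton 80 by 110 by 60 mm (bystander).
- spanner: Spanner 170 mm long lying flat (bystander).
- housing: Aluminium compressor housing, about 100 mm wide, 70 mm high (bystander).
- bolt: Steel bolt 90 mm long lying on the bench (bystander).
Not all that is in view belongs to the job. Leave any black or purple look-alike of the part that bears casting_mid alone.

How it is judged:
By the outcome, as a careful person would: the job done as asked, in the order asked, and still so for the second after the job is handed in, with the robot touching nothing.
It also fails if it takes over 67 s, if anything falls off the work surface, if the arm or the gripper's body presses on something with over 40 N, if the wrist force passes 120 N, or if a joint passes its speed limit or range.

## Robot

A 7-joint arm with a two-finger parallel gripper is mounted at the origin on the work surface. World frame = base frame: x ahead of the robot, y to its left, z up, the work surface at z = 0. Lengths are in m, angles in rad, forces in N, time in s.
With the tool pointing down it reaches from about 0.425 to 1.025 m from the base axis. Payload 9.4 kg.
Tool frame: the origin (TCP) lies between the finger pads; the fingertips stand 25 mm ahead of it and the grasp point (between the pads) lies 6 mm ahead of it; z points along the fingers, y is the line along which they close (so a half turn about z gives the same grasp; the last joint's range is limited). The gripper opens to 85 mm and grips with 20 to 120 N. Pads are 22 mm wide; open, the fingers measure 114 mm over their backs; the gripper's body (76 mm by 85 mm) begins 54 mm behind the grasp point. The pads swing forward as they close: fully open they stand 13 mm farther back than shut.
Start: joints at [-1.305, 0.599, -0.003, 1.599, 0.002, 0.943, -0.08], TCP at [0.244, 0.683, 0.256] pointing down, gripper open.
Joint ranges: [-2.57, 2.57], [-0.35, 1.97], [-1.29, 1.29], [0.11, 2.56], [-1.05, 4.19], [0.11, 1.86], [-2.63, 2.63]. Speed limits (rad/s): [2.22, 2.22, 3.01, 3.01, 3.14, 3.14, 3.14].

## Interface

Orientations are given as [roll, pitch, yaw] about the fixed x, y, z axes, in that order (R = Rz(yaw) Ry(pitch) Rx(roll)).
In Python, from station import r, cams, silhouettes, spot_point gives the robot as it stands.
- The arm moves only by the tool play_rows, never from a script. Its argument "motion" is a list of rows, each an object of numbers: "x", "y", "z": the shift along the tool's x, y, z in cm; "spin": the turn about the tool's z in degrees. In form: [{"x": .., "y": .., "z": .., "spin": ..}, ...]. A call has 1 to 20 rows; each row is the pose to reach, as a shift and turn from the pose commanded when the call began, along the tool's axes at that moment; what a row does not reach only later rows make up. A row lasts 1/10 s, in which the tool goes at most 50 mm and 8.59 degrees, less where a joint would pass 70% of its speed; a pose out of reach is approached as far as the arm can. A call with a gripper value outside its range is refused whole. "jaw" is the opening, from 0 (shut) to 1 (fully open), set as the call begins (left out, the last holds). The fingers move at their own pace and stop on an object; "grip_force" is the grip in N (left out, the last holds). Time passes only in rows, so rows that repeat a pose let the fingers close. It gives the time, the measured TCP pose, the force, the opening and the grip force at its end, in the units of the state.
- r.state(): the state, without advancing time (a new reading comes with each control period).
- cams.camera(name): name is "scene" or "top" or "wrist"; returns a dict with "color" (384x512x3 uint8, blue, green, red), "z_map" (384x512 float32, m along the optical axis (not along the pixel's ray), 0 where there is no reading), "intrinsics" (3x3 intrinsics, pixels), "R" (3x3) and "t" (3): a world point X has camera coordinates R X + t; the wrist camera has in their place "mount" (4x4, takes a point from camera to tool coordinates, whose origin is the TCP and whose axes are the flange's). Camera axes: x right, y down, z forward; pixel columns grow to the right and rows downward; lengths in m; the calibration is good to about 2 mm. A picture is of the moment at which its call begins: read the wrist's pose just before it.
- r.close_job(): hands the job in; it is judged then, once.
Trained networks look in a picture, given as the dict that the camera call returned (one of the last four; its "shot" number tells which), for a name from the list of things; names that differ only in an ending like _2 or _b are one class to them, and where a whole thing is asked for, a point or a joint stands for the part that bears it (a point fixed in the world has none). Each returns a list of dicts, best first, with "conf" (0 to 1); they miss things now and then, are a little off and sometimes report something else, mostly with a low value. They report only what shows in the picture. A call takes as long as a camera call. They do not tell look-alikes from the thing itself.
- silhouettes(picture, thing): "region" (384x512 bool, what is visible of it) and "rect" ([left, top, right, bottom] in pixels, round what is visible of it).
- spot_point(picture, thing): "xy" ([column, row] in pixels: a listed point, or the origin of a listed thing).
The state is a dict: "time": time; "qpos": joint angles; "dq": joint speeds; "joint_efforts": joint torques, N m; "ee_pos": TCP position; "orientation": TCP orientation; "force": force on the tool from outside, world axes, zero at the start; "wrist_torque": the same for the moment, N m; "grip_width": finger opening in m; "finger_force": force on a finger pad.
Only numpy, scipy, OpenCV 4.12 (cv2) and the standard library are available. Lean on these libraries where they do the work, as an engineer would, in place of code of your own. Each camera call takes 0.05 s, during which the arm holds its last target. There are 200 camera calls.

## Working session

There is one attempt and no reset: what is moved stays moved. The work goes in short steps, Python scripts to look and compute and a tool call to move; the robot and the scene stay as the last step left them, time stands still between calls to the robot, and variables do not carry over. Pictures are saved under pics/ and viewed, at most 10 in all, crops included, and the job is handed in when it is done.

Besides the shell and the picture viewer there is one more tool, called after "Call:" by a JSON object that holds its "api" and its "payload". play_rows: Moves the arm, as the interface text tells. Its arguments: {"type":"object","properties":{"motion":{"type":"array"},"jaw":{"type":"number"},"grip_force":{"type":"number"}},"required":["motion"]}

```bash
mkdir -p pics; ls; cat > h.py <<'E'
import numpy as np, cv2
from station import r, cams, silhouettes, spot_point
def ray(p,uv):
    K=p["intrinsics"];d=np.linalg.inv(K)@np.array([uv[0],uv[1],1.])
    return -p["R"].T@p["t"], p["R"].T@d
def cloud(p,m):
    v,u=np.nonzero(m&(p["z_map"]>0));z=p["z_map"][v,u]
    c=(np.linalg.inv(p["intrinsics"])@np.vstack([u,v,np.ones_like(u)]))*z
    return (p["R"].T@(c-np.asarray(p["t"]).reshape(3,1))).T
def tri(p1,a,p2,b):
    A=np.zeros((3,3));y=np.zeros(3);g=[]
    for p,uv in((p1,a),(p2,b)):
        o,d=ray(p,uv);d=d/np.linalg.norm(d);P=np.eye(3)-np.outer(d,d);A+=P;y+=P@o;g.append((P,o))
    x=np.linalg.solve(A,y);return x,[round(float(np.linalg.norm(P@(x-o))),4) for P,o in g]
E
cat > a.py <<'E'
from h import *
np.set_printoptions(precision=4,suppress=True)
s=r.state();print(s["time"],s["ee_pos"],s["orientation"],s["grip_width"],s["force"])
S=cams.camera("scene");T=cams.camera("top")
cv2.imwrite("pics/s1.png",S["color"]);cv2.imwrite("pics/t1.png",T["color"])
for n in ["casting_mid","casting_foot","keeper_mid","bin","tray","pad","gate_grip"]:
    a=spot_point(S,n);b=spot_point(T,n)
    for k,l in(("S",a),("T",b)): print(n,k,[(np.round(x["xy"],1).tolist(),round(x["conf"],2)) for x in l[:4]])
    for x in a[:3]:
        for y in b[:3]:
            X,e=tri(S,x["xy"],T,y["xy"])
            if max(e)<.008: print("   ",X,e)
E
python3 a.py
```

```text
pics
0.0 [0.2435 0.6824 0.2554] [-3.14    0.0001  2.7988] 0.08508050101544877 [0.4602 0.4152 0.4692]
casting_mid S [([325.3, 223.2], 0.9), ([253.2, 142.3], 0.57)]
casting_mid T [([159.0, 235.2], 0.75), ([179.5, 177.1], 0.73), ([302.1, 252.6], 0.61)]
    [0.525  0.1967 0.0654] [0.0036, 0.0036]
    [ 0.3077 -0.155   0.0076] [0.0072, 0.0072]
casting_foot S [([342.8, 195.7], 0.6), ([315.6, 246.0], 0.57)]
casting_foot T [([182.2, 162.5], 0.87), ([299.7, 272.4], 0.87), ([174.4, 225.1], 0.78)]
    [0.3885 0.2133 0.0255] [0.0044, 0.0044]
    [0.5794 0.1974 0.0131] [0.0065, 0.0065]
keeper_mid S [([313.5, 254.7], 0.71)]
keeper_mid T [([182.3, 143.8], 0.75)]
    [0.626  0.1973 0.0521] [0.0009, 0.0009]
bin S []
bin T [([186.0, 169.3], 0.73)]
tray S [([277.4, 196.6], 0.63)]
tray T [([244.5, 198.4], 0.62), ([212.3, 144.7], 0.33)]
    [0.4704 0.0156 0.002 ] [0.0029, 0.0029]
pad S [([211.2, 194.2], 0.88)]
pad T [([306.3, 173.2], 0.74)]
    [ 0.5528 -0.1787  0.001 ] [0.0016, 0.0016]
gate_grip S [([201.6, 144.6], 0.83)]
gate_grip T [([341.7, 197.9], 0.48), ([98.1, 241.4], 0.41)]
    [ 0.4632 -0.2534  0.1188] [0.0021, 0.0021]
```

```bash
python3 - <<'E'
import cv2
a=cv2.imread("pics/s1.png");b=cv2.imread("pics/t1.png")
cv2.imwrite("pics/s1b.png",cv2.resize(a,(800,600),interpolation=cv2.INTER_CUBIC))
cv2.imwrite("pics/t1b.png",cv2.resize(b[90:300,80:360],(800,600),interpolation=cv2.INTER_CUBIC))
E
```

```text
(no output)
```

View pics/s1b.png

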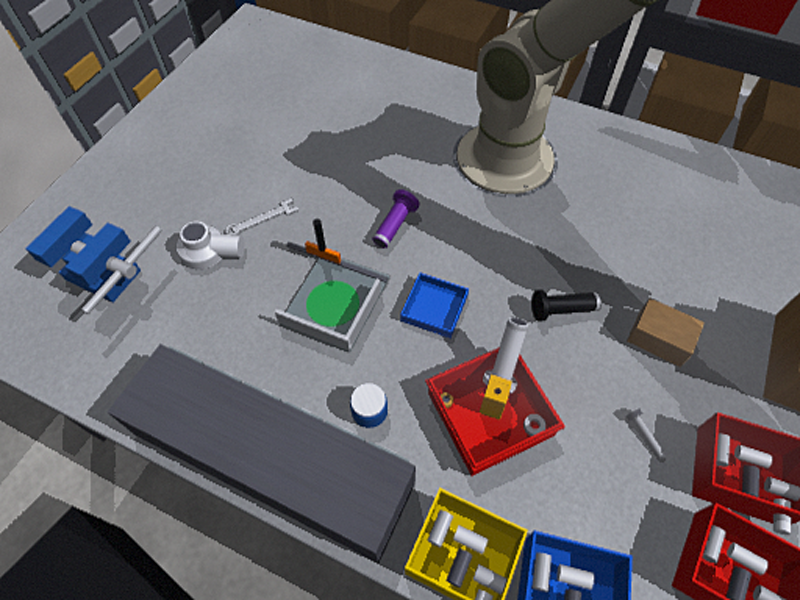

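View pics/t1b.png

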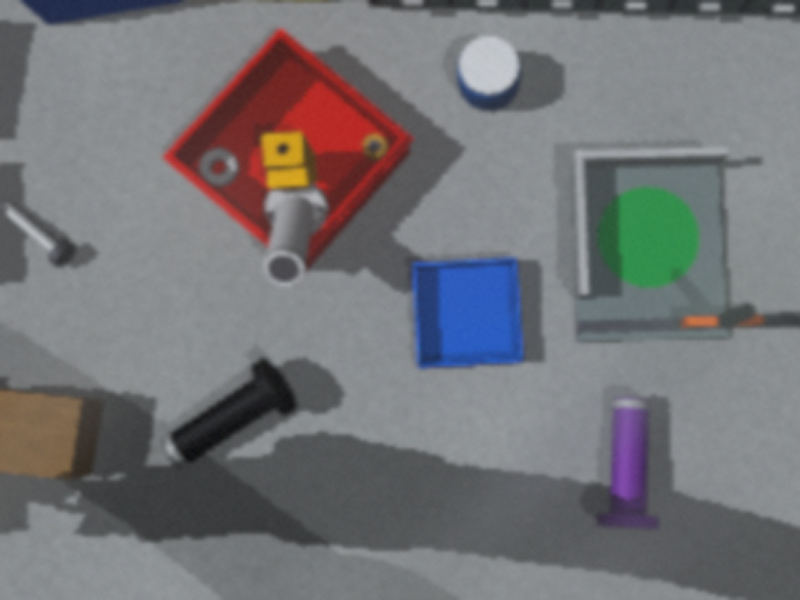

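The target neck is the silver one in the red bin, at about (510,350) in the enlarged scene picture. The black neck at (565,303) and the purple one at (397,220) lie on the bench and are look-alikes. Top view: block at (285,160), tray at (468,312), disc at (648,237), gate handle at about (740,318). Next I'll measure from depth.

```bash
cat > b.py <<'E'
from h import *
np.set_printoptions(precision=4,suppress=True)
S=cams.camera("scene");T=cams.camera("top")
def rect(P):
    (c,wh,a)=cv2.minAreaRect((P[:,:2]*1000).astype(np.float32));return np.round(c,1),np.round(wh,1),round(a,1)
for nm,p in(("S",S),("T",T)):
    for n in ["keeper_mid","casting_mid","bin","tray","gate"]:
        L=silhouettes(p,n)
        for l in L[:3]:
            if l["conf"]<.4: continue
            P=cloud(p,l["region"])
            if len(P)<8: continue
            print(nm,n,round(l["conf"],2),l["rect"],len(P),"med",np.median(P,0),"z",np.percentile(P[:,2],[2,50,98]))
            if n=="keeper_mid":
                Q=P[P[:,2]>.083];print("  top",len(Q),rect(Q) if len(Q)>4 else "")
            if n=="tray" or n=="bin": print("  rect",rect(P))
            if n=="casting_mid":
                c=P.mean(0);print("  pca",np.linalg.svd(P-c,full_matrices=False)[2][0]); Q=P[P[:,2]>np.percentile(P[:,2],98)-.012];print("  hi",Q.mean(0))
    b,g,rr=[p["color"][...,i].astype(int) for i in range(3)]
    P=cloud(p,(g>1.6*rr)&(g>1.6*b)&(g>60)); P=P[(abs(P[:,0]-.55)<.1)&(abs(P[:,1]+.18)<.1)]
    print("green",len(P),rect(P),np.median(P,0))
    P=cloud(p,(rr>150)&(g>50)&(g<.7*rr)&(b<60)); P=P[(abs(P[:,0]-.46)<.06)&(abs(P[:,1]+.25)<.1)]
    if len(P)>4: print("orange",len(P),rect(P),np.median(P,0),P.min(0),P.max(0))
    P=cloud(p,p["z_map"]>0);P=P[(abs(P[:,0]-.46)<.05)&(abs(P[:,1]+.25)<.09)&(P[:,2]>.07)&(P[:,2]<.15)]
    if len(P): print("post",len(P),P.mean(0),P.min(0),P.max(0))
    P=cloud(p,p["z_map"]>0)
    P=P[(abs(P[:,0]-.54)<.12)&(abs(P[:,1]+.17)<.12)&(P[:,2]>.048)&(P[:,2]<.062)];print("fence",len(P),rect(P))
E
python3 b.py
```

```text
S keeper_mid 0.82 [308.1, 240.8, 330.2, 268.8] 362 med [0.6337 0.2033 0.0786] z [0.0157 0.0786 0.0925]
  top 175 (array([623.6, 203.3]), array([34.7, 38.7]), 5.1)
S keeper_mid 0.63 [197.3, 142.3, 216.4, 164.8] 212 med [ 0.4651 -0.2427  0.0447] z [0.0188 0.0447 0.1356]
  top 50 (array([ 465. , -244.7]), array([ 9.8, 11.6]), 80.1)
S keeper_mid 0.6 [402.3, 264.0, 423.1, 292.2] 151 med [0.5514 0.4733 0.0171] z [0.0092 0.0171 0.0291]
  top 0 
S casting_mid 0.86 [339.2, 182.5, 383.7, 201.6] 580 med [0.3707 0.2547 0.039 ] z [0.0029 0.039  0.0624]
  pca [ 0.5511 -0.8307  0.0786]
  hi [0.3919 0.2187 0.0587]
S casting_mid 0.72 [307.8, 199.9, 336.3, 247.8] 574 med [0.5416 0.195  0.0928] z [0.0281 0.0928 0.134 ]
  pca [ 0.6302  0.0444 -0.7752]
  hi [0.5104 0.1925 0.1286]
S casting_mid 0.67 [238.8, 123.5, 269.2, 156.9] 521 med [ 0.3061 -0.1456  0.0384] z [-0.001   0.0384  0.0638]
  pca [ 0.9985 -0.0194 -0.0513]
  hi [ 0.2604 -0.1451  0.0588]
S bin 0.59 [270.7, 222.5, 361.9, 305.1] 3597 med [0.6375 0.2113 0.0068] z [0.0004 0.0068 0.0659]
  rect (array([616.5, 203.8]), array([205.7, 208.7]), 50.4)

[... 1412 characters left out ...]
3  0.832  -0.0959]
  hi [0.3856 0.2134 0.0592]
T bin 0.71 [139.5, 101.5, 222.8, 178.9] 2681 med [0.6596 0.2095 0.0066] z [0.0007 0.0066 0.0659]
  rect (array([630.9, 200.4]), array([182.4, 180.1]), 51.6)
T tray 0.65 [224.2, 180.8, 263.6, 218.4] 1351 med [0.4687 0.0167 0.0052] z [0.0005 0.0052 0.0303]
  rect (array([467.1,  15.7]), array([110. , 109.7]), 4.0)
T gate 0.47 [318.2, 196.2, 345.9, 203.1] 155 med [ 0.4587 -0.2442  0.0483] z [0.0132 0.0483 0.1379]
green 859 (array([ 552.9, -178. ]), array([103.4,  99.4]), 2.0) [ 0.5517 -0.1778  0.0114]
post 59 [ 0.4591 -0.2468  0.1191] [ 0.4522 -0.2574  0.0747] [ 0.4674 -0.2414  0.1403]
fence 326 (array([ 544. , -188.5]), array([189.1, 182.6]), 2.6)
```

```bash
cat >> h.py <<'E'
def go(x,y,z,yawdeg,s=None):
    "shift (cm, deg) from measured pose to TCP target"
    s=s or r.state();y0=s["orientation"][2]
    c,n=np.cos(y0),np.sin(y0);R=np.array([[c,n,0],[n,-c,0],[0,0,-1]])
    d=R.T@(np.array([x,y,z])-s["ee_pos"])*100
    sp=-((yawdeg-np.degrees(y0)+180)%360-180)
    print("at",np.round(s["ee_pos"],4),"yaw",round(np.degrees(y0),2),"t",s["time"],"->",np.round(d,2),"spin",round(sp,2))
E
python3 -c "
from h import *
go(.622,.2015,.24,184.5)"
```

```text
at [0.2438 0.6828 0.2563] yaw 160.36 t 1.4 -> [-51.8  -32.61   1.63] spin -24.14
```

Call:
{"api": "play_rows", "payload": {"motion": [{"x": -51.8,"y": -32.6,"z": 1.6,"spin": -24.1},{"x": -51.8,"y": -32.6,"z": 1.6,"spin": -24.1},{"x": -51.8,"y": -32.6,"z": 1.6,"spin": -24.1},{"x": -51.8,"y": -32.6,"z": 1.6,"spin": -24.1},{"x": -51.8,"y": -32.6,"z": 1.6,"spin": -24.1},{"x": -51.8,"y": -32.6,"z": 1.6,"spin": -24.1},{"x": -51.8,"y": -32.6,"z": 1.6,"spin": -24.1},{"x": -51.8,"y": -32.6,"z": 1.6,"spin": -24.1},{"x": -51.8,"y": -32.6,"z": 1.6,"spin": -24.1},{"x": -51.8,"y": -32.6,"z": 1.6,"spin": -24.1},{"x": -51.8,"y": -32.6,"z": 1.6,"spin": -24.1},{"x": -51.8,"y": -32.6,"z": 1.6,"spin": -24.1},{"x": -51.8,"y": -32.6,"z": 1.6,"spin": -24.1},{"x": -51.8,"y": -32.6,"z": 1.6,"spin": -24.1},{"x": -51.8,"y": -32.6,"z": 1.6,"spin": -24.1},{"x": -51.8,"y": -32.6,"z": 1.6,"spin": -24.1},{"x": -51.8,"y": -32.6,"z": 1.6,"spin": -24.1},{"x": -51.8,"y": -32.6,"z": 1.6,"spin": -24.1}], "jaw": 1}}

```text
time: 3.2
ee_pos: [0.6214, 0.203, 0.2405]
orientation: [3.141, 0.0, -3.062]
force: [0.8, -0.2, 0.4]
grip_width: 0.0857
finger_force: 0.0
```

```bash
cat >> h.py <<'E'
def wrist():
    s=r.state();p=cams.camera("wrist");y=s["orientation"][2]
    from scipy.spatial.transform import Rotation as Ro
    W=np.eye(4);W[:3,:3]=Ro.from_euler("xyz",s["orientation"]).as_matrix();W[:3,3]=s["ee_pos"]
    C=np.linalg.inv(W@p["mount"]);p["R"]=C[:3,:3];p["t"]=C[:3,3];return p
def rect(P):
    (c,wh,a)=cv2.minAreaRect((P[:,:2]*1000).astype(np.float32));return np.round(c,1),np.round(wh,1),round(a,1)
def neck(P):
    "axis fit of barrel radius 19: returns point,dir"
    from scipy.optimize import least_squares
    c=P.mean(0);d=np.array([-.63,-.04,.777])
    def f(q):
        a=np.array([q[0],q[1],1.]);a/=np.linalg.norm(a);w=P-np.array([q[2],q[3],c[2]])
        return np.linalg.norm(w-np.outer(w@a,a),axis=1)-.019
    o=least_squares(f,[d[0]/d[2],d[1]/d[2],c[0]+.01,c[1]],loss="soft_l1",f_scale=.002)
    a=np.array([o.x[0],o.x[1],1.]);a/=np.linalg.norm(a);return np.array([o.x[2],o.x[3],c[2]]),a,np.median(abs(f(o.x)))
E
cat > c.py <<'E'
from h import *
np.set_printoptions(precision=4,suppress=True)
p=wrist();cv2.imwrite("pics/w1.png",p["color"])
s=r.state()
for q in (p,):
  for n in ["keeper_mid","casting_mid"]:
    for l in silhouettes(q,n)[:2]:
        P=cloud(q,l["region"]);print(n,l["conf"],l["rect"],len(P))
        if len(P)<20: continue
        Q=P[(P[:,2]>.082)&(P[:,2]<.097)]
        if n[0]=="k": print(rect(Q),np.median(Q,0))
        else:
            Q=P[P[:,2]>.06];c,a,e=neck(Q);print(c,a,e,np.degrees(np.arccos(a[2])),np.degrees(np.arctan2(-a[1],-a[0])),"zmax",np.percentile(Q[:,2],99), "s range",np.percentile((Q-c)@a,[1,99]))
go(.622,.2015,.24,184.5)
E
python3 c.py
```

```text
keeper_mid 0.83 [226.2, 142.6, 271.6, 206.8] 2751
(array([622.9, 202.3]), array([34.5, 39.6]), 5.6) [0.6215 0.2024 0.088 ]
casting_mid 0.7 [219.2, 4.4, 281.4, 149.6] 7235
[0.5479 0.1958 0.1099] [-0.741  -0.0726  0.6675] 0.005673668448001826 48.122842877296655 5.59507976280748 zmax 0.13448001854847488 s range [-0.0471  0.0497]
at [0.6217 0.2022 0.2404] yaw -175.49 t 3.35 -> [-0.02 -0.07  0.04] spin 0.01
```

View pics/w1.png

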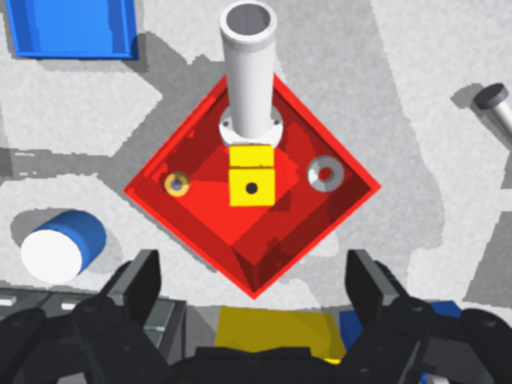

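The wrist view shows the yellow block centred at about (252,185), with its nose at (251,155) over the flange at (250,128). The bearing (326,174) and nut (177,184) are clear of the fingers. Going down to grasp it.

Call:
{"api": "play_rows", "payload": {"motion": [{"x": -0.1,"y": 0,"z": 4,"spin": -0.9},{"x": -0.1,"y": 0,"z": 8,"spin": -0.9},{"x": -0.1,"y": 0,"z": 11,"spin": -0.9},{"x": -0.1,"y": 0,"z": 13.5,"spin": -0.9},{"x": -0.1,"y": 0,"z": 15.5,"spin": -0.9},{"x": -0.1,"y": 0,"z": 16.4,"spin": -0.9},{"x": -0.1,"y": 0,"z": 16.4,"spin": -0.9},{"x": -0.1,"y": 0,"z": 16.4,"spin": -0.9}]}}

```text
time: 4.15
ee_pos: [0.6234, 0.202, 0.077]
orientation: [3.141, 0.001, -3.048]
force: [0.1, -0.0, 1.4]
grip_width: 0.0856
finger_force: 0.0
```

Call:
{"api": "play_rows", "payload": {"motion": [{"x": 0,"y": 0,"z": 0,"spin": 0},{"x": 0,"y": 0,"z": 0,"spin": 0},{"x": 0,"y": 0,"z": 0,"spin": 0},{"x": 0,"y": 0,"z": 0,"spin": 0},{"x": 0,"y": 0,"z": 0,"spin": 0},{"x": 0,"y": 0,"z": 0,"spin": 0},{"x": 0,"y": 0,"z": 0,"spin": 0},{"x": 0,"y": 0,"z": 0,"spin": 0}], "jaw": 0, "grip_force": 45}}

```text
time: 4.95
ee_pos: [0.6235, 0.202, 0.0772]
orientation: [3.141, 0.001, -3.048]
force: [-1.3, 0.2, 6.8]
grip_width: 0.0394
finger_force: 46.6
```

Call:
{"api": "play_rows", "payload": {"motion": [{"x": 0,"y": 0,"z": -0.5,"spin": 0},{"x": 0,"y": 0,"z": -1.5,"spin": 0},{"x": 0,"y": 0,"z": -3.5,"spin": 0},{"x": 0,"y": 0,"z": -6,"spin": 0},{"x": 0,"y": 0,"z": -9,"spin": 0},{"x": 0,"y": 0,"z": -12,"spin": 0},{"x": 0,"y": 0,"z": -14.5,"spin": 0},{"x": 0,"y": 0,"z": -16,"spin": 0},{"x": 0,"y": 0,"z": -16,"spin": 0}]}}

```text
time: 5.85
ee_pos: [0.6237, 0.202, 0.2386]
orientation: [3.141, 0.003, -3.048]
force: [0.2, 1.0, -4.5]
grip_width: 0.0393
finger_force: 46.1
```

```bash
python3 -c "
from h import *
s=r.state();print(s['grip_width'],s['force'],s['finger_force'])
go(.4735,.016,.237,184,s)"
```

```text
0.03927388233106121 [ 0.21588782  0.96017803 -4.46688556] 46.079004406929016
at [0.6237 0.202  0.2386] yaw -174.65 t 5.85 -> [ 16.69 -17.12   0.16] spin 1.35
```

Call:
{"api": "play_rows", "payload": {"motion": [{"x": 1,"y": -1,"z": 0,"spin": 1.3},{"x": 3,"y": -3,"z": 0,"spin": 1.3},{"x": 5.5,"y": -5.6,"z": 0,"spin": 1.3},{"x": 8,"y": -8.2,"z": 0,"spin": 1.3},{"x": 11,"y": -11.2,"z": 0,"spin": 1.3},{"x": 13.5,"y": -13.8,"z": 0,"spin": 1.3},{"x": 15.5,"y": -15.9,"z": 0,"spin": 1.3},{"x": 16.7,"y": -17.1,"z": 0,"spin": 1.3},{"x": 16.7,"y": -17.1,"z": 0,"spin": 1.3},{"x": 16.7,"y": -17.1,"z": 4,"spin": 1.3},{"x": 16.7,"y": -17.1,"z": 8,"spin": 1.3},{"x": 16.7,"y": -17.1,"z": 11.5,"spin": 1.3},{"x": 16.7,"y": -17.1,"z": 14,"spin": 1.3},{"x": 16.7,"y": -17.1,"z": 15,"spin": 1.3},{"x": 16.7,"y": -17.1,"z": 15.6,"spin": 1.3},{"x": 16.7,"y": -17.1,"z": 15.9,"spin": 1.3},{"x": 16.7,"y": -17.1,"z": 16.1,"spin": 1.3},{"x": 16.7,"y": -17.1,"z": 16.1,"spin": 1.3}]}}

```text
time: 7.65
ee_pos: [0.4732, 0.0163, 0.077]
orientation: [3.141, 0.002, -3.07]
force: [-2.6, 1.6, 7.7]
grip_width: 0.0396
finger_force: 47.4
```

Call:
{"api": "play_rows", "payload": {"motion": [{"x": 0,"y": 0,"z": 0,"spin": 0},{"x": 0,"y": 0,"z": 0,"spin": 0},{"x": 0,"y": 0,"z": 0,"spin": 0},{"x": 0,"y": 0,"z": 0,"spin": 0},{"x": 0,"y": 0,"z": 0,"spin": 0},{"x": 0,"y": 0,"z": -2,"spin": 0},{"x": 0,"y": 0,"z": -6,"spin": 0},{"x": 0,"y": 0,"z": -10,"spin": 0},{"x": 0,"y": 0,"z": -14,"spin": 0},{"x": 0,"y": 0,"z": -17,"spin": 0},{"x": 0,"y": 0,"z": -17,"spin": 0}], "jaw": 1}}

```text
time: 8.75
ee_pos: [0.4743, 0.016, 0.2489]
orientation: [3.141, 0.007, -3.071]
force: [0.6, -0.0, -0.1]
grip_width: 0.0858
finger_force: 0.0
```

```bash
cat > d.py <<'E'
from h import *
np.set_printoptions(precision=4,suppress=True)
S=cams.camera("scene");T=cams.camera("top")
cv2.imwrite("pics/s2.png",cv2.resize(S["color"][130:310,180:420],(800,600),interpolation=cv2.INTER_CUBIC))
al=[]
for q in (S,T):
    C=[(l["conf"],cloud(q,l["region"])) for l in silhouettes(q,"casting_mid")]
    for cf,P in C:
        m=np.median(P,0)
        if abs(m[0]-.54)<.05 and abs(m[1]-.19)<.05:
            P=P[(P[:,2]>.065)&(P[:,2]<.145)&(abs(P[:,1]-.19)<.04)&(P[:,0]>.45)]
            c,a,e=neck(P);print("neck",cf,c,a,e,"tilt",np.degrees(np.arccos(a[2])),"yaw",np.degrees(np.arctan2(-a[1],-a[0])),"zmax",P[:,2].max(),"s",np.percentile((P-c)@a,[1,99])); al.append(P)
    for n in ["casting_mid","casting_foot"]: print(n,[(np.round(x["xy"],1),x["conf"]) for x in spot_point(q,n)])
    b,g,rr=[q["color"][...,i].astype(int) for i in range(3)]
    P=cloud(q,(rr>130)&(g>110)&(b<70));P=P[(abs(P[:,0]-.47)<.07)&(abs(P[:,1]-.016)<.07)&(P[:,2]>.08)];print("block top",len(P),rect(P) if len(P)>4 else "",np.median(P,0))
P=np.vstack(al);c,a,e=neck(P);print("both",c,a,e,np.degrees(np.arccos(a[2])),np.degrees(np.arctan2(-a[1],-a[0])),"s",np.percentile((P-c)@a,[1,99]))
E
python3 d.py
```

```text
neck 0.68 [0.5577 0.196  0.1032] [-0.6823 -0.0423  0.7299] 0.004085874639256387 tilt 43.12263819147446 yaw 3.547540203626911 zmax 0.1366912792877303 s [-0.0349  0.0581]
casting_mid [(array([327.1, 222.2]), 0.95), (array([364.8, 191.1]), 0.88), (array([252.4, 141. ]), 0.8)]
casting_foot [(array([318.6, 244.8]), 0.83), (array([342.2, 196. ]), 0.74), (array([260.9, 124.8]), 0.55)]
block top 114 (array([473.2,  18.8]), array([34.4, 38.7]), 4.4) [0.4749 0.0207 0.0886]
neck 0.93 [0.5078 0.19   0.1102] [-0.6338 -0.0661  0.7707] 0.000863690025916828 tilt 39.58277809577462 yaw 5.955697588371852 zmax 0.13845965437984703 s [-0.0684  0.0217]
casting_mid [(array([182.2, 171.9]), 0.72), (array([159. , 232.2]), 0.72)]
casting_foot [(array([174.6, 224.4]), 0.62), (array([183.6, 161.3]), 0.57)]
block top 0  [nan nan nan]
both [0.5529 0.1919 0.1063] [-0.7296 -0.0534  0.6818] 0.0052661856260963575 47.01876273770598 4.184781763455353 s [-0.0381  0.0571]
  return _methods._mean(a, axis=axis, dtype=dtype,
  ret = um.true_divide(
```

View pics/s2.png

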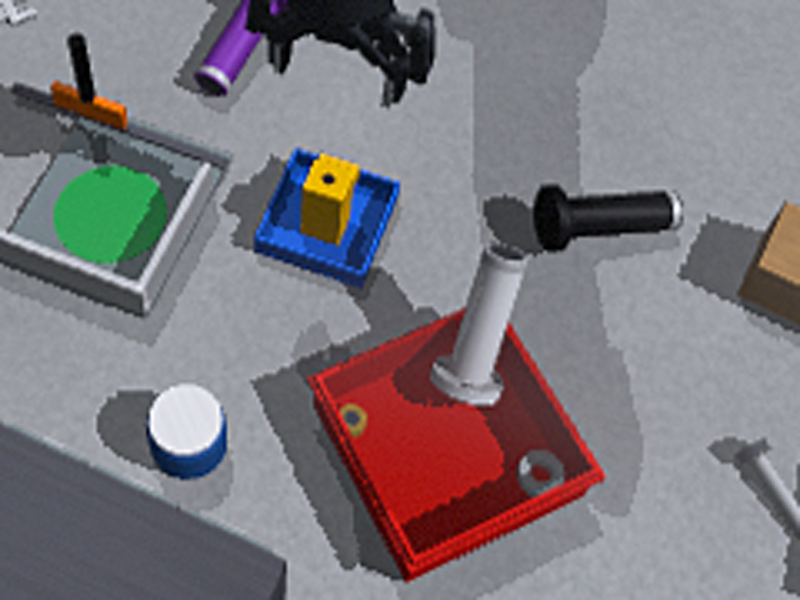

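The block now stands upright in the blue tray at (330,195) in this crop. The aluminium neck is still leaning in the bin, from (505,255) to (465,385), and hasn't moved. Next I'll look at it from close by.

```bash
python3 -c "
from h import *
go(.56,.192,.24,185.5)"
```

```text
at [0.4723 0.0159 0.2443] yaw -175.93 t 9.15 -> [-10.    16.94   0.43] spin -1.43
```

Call:
{"api": "play_rows", "payload": {"motion": [{"x": -2,"y": 3,"z": 0.4,"spin": -1.4},{"x": -4.5,"y": 7.5,"z": 0.4,"spin": -1.4},{"x": -7,"y": 12,"z": 0.4,"spin": -1.4},{"x": -9,"y": 15.5,"z": 0.4,"spin": -1.4},{"x": -10,"y": 16.9,"z": 0.4,"spin": -1.4},{"x": -10,"y": 16.9,"z": 0.4,"spin": -1.4},{"x": -10,"y": 16.9,"z": 0.4,"spin": -1.4}]}}

```text
time: 9.85
ee_pos: [0.5599, 0.1905, 0.2404]
orientation: [-3.14, -0.002, -3.047]
force: [-0.0, -0.4, -0.1]
grip_width: 0.0855
finger_force: 0.0
```

```bash
cat > e.py <<'E'
from h import *
np.set_printoptions(precision=4,suppress=True)
p=wrist();cv2.imwrite("pics/w2.png",p["color"])
for l in silhouettes(p,"casting_mid")[:2]:
    P=cloud(p,l["region"]);print(l["conf"],l["rect"],len(P))
    for lo,hi in ((.05,.125),(.06,.115),(.07,.11)):
        a0=np.array([-.634,-.066,.771]);c0=np.array([.5078,.19,.1102]);w=P-c0
        d=np.linalg.norm(w-np.outer(w@a0,a0),axis=1)
        Q=P[(P[:,2]>lo)&(P[:,2]<hi)&(d>.012)&(d<.026)&(w@a0>-.085)&(w@a0<.018)]
        if len(Q)<50: continue
        c,a,e=neck(Q);t=(.1-c[2])/a[2];print(len(Q),"at z=.1",c+t*a,a,e,np.degrees(np.arccos(a[2])),np.degrees(np.arctan2(-a[1],-a[0])))
    w=P-c;print("s top rel z=.1:",np.percentile(w@a,[99,99.7])-t)
for n in ("casting_mid","casting_foot"): print([(x["xy"],x["conf"]) for x in spot_point(p,n)])
go(.516,.191,.106,185.5)
E
python3 e.py
```

```text
0.9 [230.4, 99.3, 288.7, 217.2] 5495
2342 at z=.1 [0.5168 0.1922 0.1   ] [-0.6131 -0.0645  0.7874] 0.0005076163769752312 38.05857212362846 6.0028319589577785
1511 at z=.1 [0.558  0.1952 0.1   ] [-0.74   -0.0797  0.6679] 0.004538373435267078 48.09473416569052 6.15066132292637
1046 at z=.1 [0.5597 0.1959 0.1   ] [-0.6632 -0.1981  0.7217] 0.0033421890031047584 43.80135415069801 16.62684380563613
s top rel z=.1: [0.0623 0.0626]
0.62 [282.7, 0.0, 318.8, 27.4] 817
s top rel z=.1: [0.068  0.0686]
[]
[([258.4, 190.3], 0.56)]
at [0.5602 0.1899 0.2414] yaw -174.65 t 10.05 -> [ 4.39  0.52 13.54] spin -0.15
```

Call:
{"api": "play_rows", "payload": {"motion": [{"x": 2,"y": 0.6,"z": 1,"spin": -0.4},{"x": 4.3,"y": 0.6,"z": 3,"spin": -0.4},{"x": 4.3,"y": 0.6,"z": 6,"spin": -0.4},{"x": 4.3,"y": 0.6,"z": 9,"spin": -0.4},{"x": 4.3,"y": 0.6,"z": 11.5,"spin": -0.4},{"x": 4.3,"y": 0.6,"z": 13,"spin": -0.4},{"x": 4.3,"y": 0.6,"z": 13.5,"spin": -0.4},{"x": 4.3,"y": 0.6,"z": 13.5,"spin": -0.4}]}}

```text
time: 10.85
ee_pos: [0.517, 0.1927, 0.1061]
orientation: [-3.141, -0.001, -3.04]
force: [0.6, -0.6, -0.2]
grip_width: 0.0853
finger_force: 0.0
```

Call:
{"api": "play_rows", "payload": {"motion": [{"x": 0,"y": 0,"z": 0,"spin": 0},{"x": 0,"y": 0,"z": 0,"spin": 0},{"x": 0,"y": 0,"z": 0,"spin": 0},{"x": 0,"y": 0,"z": 0,"spin": 0},{"x": 0,"y": 0,"z": 0,"spin": 0},{"x": 0,"y": 0,"z": 0,"spin": 0},{"x": 0,"y": 0,"z": 0,"spin": 0},{"x": 0,"y": 0,"z": 0,"spin": 0}], "jaw": 0, "grip_force": 45}}

```text
time: 11.65
ee_pos: [0.5173, 0.1923, 0.1072]
orientation: [-3.14, 0.0, -3.04]
force: [-1.7, -4.9, 7.0]
grip_width: 0.0364
finger_force: 44.3
```

Call:
{"api": "play_rows", "payload": {"motion": [{"x": 0,"y": 0,"z": -0.3,"spin": 0},{"x": 0,"y": 0,"z": -0.7,"spin": 0},{"x": 0,"y": 0,"z": -1.2,"spin": 0},{"x": 0,"y": 0,"z": -1.7,"spin": 0}]}}

```text
time: 12.05
ee_pos: [0.5168, 0.1936, 0.1235]
orientation: [3.142, -0.001, -3.039]
force: [1.0, -1.3, -6.1]
grip_width: 0.0363
finger_force: 45.6
```

Call:
{"api": "play_rows", "payload": {"motion": [{"x": 0,"y": 0,"z": -1,"spin": 0},{"x": 0,"y": 0,"z": -2.5,"spin": 0},{"x": 0,"y": 0,"z": -4,"spin": 0},{"x": 0,"y": 0,"z": -6,"spin": 0},{"x": 0,"y": 0,"z": -8,"spin": 0},{"x": 0,"y": 0,"z": -10,"spin": 0},{"x": 0,"y": 0,"z": -12,"spin": 0},{"x": 0,"y": 0,"z": -13,"spin": 0},{"x": 0,"y": 0,"z": -13,"spin": 0}]}}

```text
time: 12.95
ee_pos: [0.5175, 0.1936, 0.2548]
orientation: [3.141, 0.003, -3.039]
force: [-0.4, -0.4, -6.3]
grip_width: 0.0366
finger_force: 45.7
```

```bash
cat > f.py <<'E'
from h import *
np.set_printoptions(precision=4,suppress=True)
s=r.state();e=s["ee_pos"];print(s["force"],s["grip_width"],s["time"])
S=cams.camera("scene");T=cams.camera("top")
import sys
cv2.imwrite("pics/%s.png"%sys.argv[1],cv2.resize(S["color"][90:290,180:420],(720,600),interpolation=cv2.INTER_CUBIC))
for k,q in (("S",S),("T",T)):
  for l in silhouettes(q,"casting_mid"):
    P=cloud(q,l["region"]);m=np.median(P,0)
    if np.linalg.norm(m[:2]-e[:2])<.09:
        P=P[np.linalg.norm(P-m,axis=1)<.11]
        v=np.linalg.svd(P-P.mean(0),full_matrices=False)[2][0];v*=np.sign(v[2])
        print(k,l["conf"],len(P),"axis",v,"tilt",np.degrees(np.arccos(v[2])),"z",np.percentile(P[:,2],[1,99]),"x",np.percentile(P[:,0],[1,99]),"y",np.percentile(P[:,1],[1,99]))
A=spot_point(S,"casting_foot");B=spot_point(T,"casting_foot")
for a in A:
  for b in B:
    X,er=tri(S,a["xy"],T,b["xy"])
    if max(er)<.01 and np.linalg.norm(X[:2]-e[:2])<.1: print("foot",X,er)
E
python3 f.py s3; python3 -c "
from h import *
go(.53,-.178,.24,183)"
```

```text
[-0.3633 -0.3667 -6.3184] 0.036610519528367566 12.95
S 0.59 826 axis [-0.6431 -0.0635  0.7632] tilt 40.25516872467643 z [0.1733 0.2805] x [0.513  0.6016] y [0.1721 0.2291]
T 0.67 176 axis [0.622  0.6662 0.4116] tilt 65.69706268996251 z [0.171  0.2111] x [0.5609 0.5991] y [0.1665 0.2047]
foot [0.5759 0.1983 0.1634] [0.0035, 0.0035]
foot [0.5525 0.1871 0.2544] [0.005, 0.005]
at [0.5167 0.1933 0.2523] yaw -174.13 t 13.25 -> [  2.47 -37.07   1.23] spin 2.87
```

Call:
{"api": "play_rows", "payload": {"motion": [{"x": 0,"y": -1,"z": 0,"spin": 0.5},{"x": -0.5,"y": -3.5,"z": 0,"spin": 1},{"x": -1,"y": -7,"z": 0,"spin": 1.5},{"x": -1.5,"y": -11,"z": 0,"spin": 2},{"x": -1.5,"y": -15,"z": 0,"spin": 2.5},{"x": -1,"y": -19,"z": 0,"spin": 2.9},{"x": -0.5,"y": -23,"z": 0,"spin": 2.9},{"x": 0,"y": -27,"z": 0,"spin": 2.9},{"x": 0.2,"y": -31,"z": 0,"spin": 2.9},{"x": 0.2,"y": -34,"z": 0,"spin": 2.9},{"x": 0.2,"y": -36,"z": 0,"spin": 2.9},{"x": 0.2,"y": -37.2,"z": 0,"spin": 2.9},{"x": 0.2,"y": -37.2,"z": 0,"spin": 2.9},{"x": 0.2,"y": -37.2,"z": 0,"spin": 2.9}]}}

```text
time: 14.65
ee_pos: [0.5529, -0.176, 0.253]
orientation: [3.141, -0.001, -3.09]
force: [0.6, 1.0, -5.8]
grip_width: 0.0364
finger_force: 46.1
```

Call:
{"api": "play_rows", "payload": {"motion": [{"x": 0,"y": 0,"z": 0,"spin": 0},{"x": 0,"y": 0,"z": 0,"spin": 0},{"x": 0,"y": 0,"z": 0,"spin": 0},{"x": 0,"y": 0,"z": 0,"spin": 0}], "grip_force": 20}}

```text
time: 15.05
ee_pos: [0.5532, -0.1763, 0.2534]
orientation: [-3.142, 0.0, -3.089]
force: [-1.0, -0.3, -5.5]
grip_width: 0.0365
finger_force: 46.1
```

```bash
python3 f.py s4; python3 -c "
from h import *
go(.553,-.177,.24,183)"
```

```text
[-0.9973 -0.277  -5.5071] 0.0364764115635544 15.05
S 0.92 653 axis [-0.6301 -0.0853  0.7718] tilt 39.48033139637334 z [0.1698 0.276 ] x [0.551  0.6367] y [-0.197  -0.1419]
T 0.71 303 axis [-0.7417 -0.134   0.6572] tilt 48.91066611373005 z [0.1739 0.2766] x [0.5193 0.6348] y [-0.1924 -0.1435]
foot [ 0.6162 -0.1714  0.1759] [0.0018, 0.0018]
foot [ 0.5884 -0.1975  0.1188] [0.0023, 0.0023]
at [ 0.5531 -0.1768  0.2533] yaw -177.04 t 15.35 -> [ 0.01 -0.02  1.33] spin -0.04
```

Call:
{"api": "play_rows", "payload": {"motion": [{"x": 0.5,"y": 0,"z": 1,"spin": 0},{"x": 1.5,"y": 0,"z": 3,"spin": 0},{"x": 2.5,"y": 0,"z": 5.5,"spin": 0},{"x": 3,"y": 0,"z": 8,"spin": 0},{"x": 3,"y": 0,"z": 10,"spin": 0},{"x": 3,"y": 0,"z": 11.5,"spin": 0},{"x": 3,"y": 0,"z": 12.5,"spin": 0},{"x": 3,"y": 0,"z": 12.8,"spin": 0},{"x": 3,"y": 0,"z": 12.8,"spin": 0}]}}

```text
time: 16.25
ee_pos: [0.5231, -0.1784, 0.1251]
orientation: [3.141, -0.0, -3.09]
force: [0.4, -0.6, -5.8]
grip_width: 0.0363
finger_force: 46.2
```

Call:
{"api": "play_rows", "payload": {"motion": [{"x": 0,"y": 0,"z": 0,"spin": 0},{"x": 0,"y": 0,"z": 0,"spin": 0},{"x": 0,"y": 0,"z": 0,"spin": 0},{"x": 0,"y": 0,"z": 0,"spin": 0}], "jaw": 0, "grip_force": 20}}

```text
time: 16.65
ee_pos: [0.5233, -0.1784, 0.1257]
orientation: [-3.141, 0.001, -3.09]
force: [-0.3, -0.2, -5.7]
grip_width: 0.0364
finger_force: 46.2
```

```bash
python3 f.py s5
```

```text
[-0.2986 -0.1521 -5.7022] 0.03643721382850383 16.65
S 0.57 550 axis [-0.5131  0.0047  0.8583] tilt 30.868819483442053 z [0.0081 0.146 ] x [0.5188 0.6069] y [-0.2209 -0.1444]
T 0.77 215 axis [-0.7486 -0.1077  0.6542] tilt 49.14402686628676 z [0.0397 0.1475] x [0.4887 0.6067] y [-0.1874 -0.1469]
foot [ 0.581  -0.1789  0.0382] [0.0025, 0.0025]
```

Call:
{"api": "play_rows", "payload": {"motion": [{"x": 0,"y": 0,"z": 0.6,"spin": 0},{"x": 0,"y": 0,"z": 0.6,"spin": 0}], "jaw": 0.42, "grip_force": 20}}

```text
time: 17.15
ee_pos: [0.5228, -0.1782, 0.1185]
orientation: [3.141, -0.001, -3.09]
force: [-0.2, -0.4, -5.6]
grip_width: 0.0365
finger_force: 46.2
```

Call:
{"api": "play_rows", "payload": {"motion": [{"x": 0,"y": 0,"z": 0,"spin": 0},{"x": 0,"y": 0,"z": 0,"spin": 0}], "jaw": 0.44, "grip_force": 20}}

```text
time: 17.35
ee_pos: [0.5236, -0.1785, 0.1196]
orientation: [-3.141, 0.001, -3.09]
force: [0.7, 0.2, 0.9]
grip_width: 0.0374
finger_force: 0.0
```

Call:
{"api": "play_rows", "payload": {"motion": [{"x": 0,"y": 0,"z": 0,"spin": 0},{"x": 0,"y": 0,"z": 0,"spin": 0},{"x": 0,"y": 0,"z": 0,"spin": 0}], "jaw": 0, "grip_force": 20}}

```text
time: 17.65
ee_pos: [0.5233, -0.1784, 0.1195]
orientation: [-3.141, 0.001, -3.09]
force: [-0.5, 0.0, 1.2]
grip_width: 0.0366
finger_force: 21.0
```

```bash
python3 f.py s6
```

```text
[-0.506   0.0134  1.1886] 0.03656573530117604 17.65
S 0.95 494 axis [-0.6126 -0.1121  0.7824] tilt 38.51971255446527 z [0.0081 0.1288] x [0.5155 0.6009] y [-0.2014 -0.1432]
T 0.56 276 axis [-0.752  -0.1385  0.6444] tilt 49.877504797050584 z [0.0306 0.1372] x [0.4818 0.6007] y [-0.1969 -0.1458]
foot [ 0.5745 -0.1819  0.0029] [0.002, 0.002]
foot [ 0.5566 -0.1872 -0.0326] [0.0063, 0.0063]
```

View pics/s6.png

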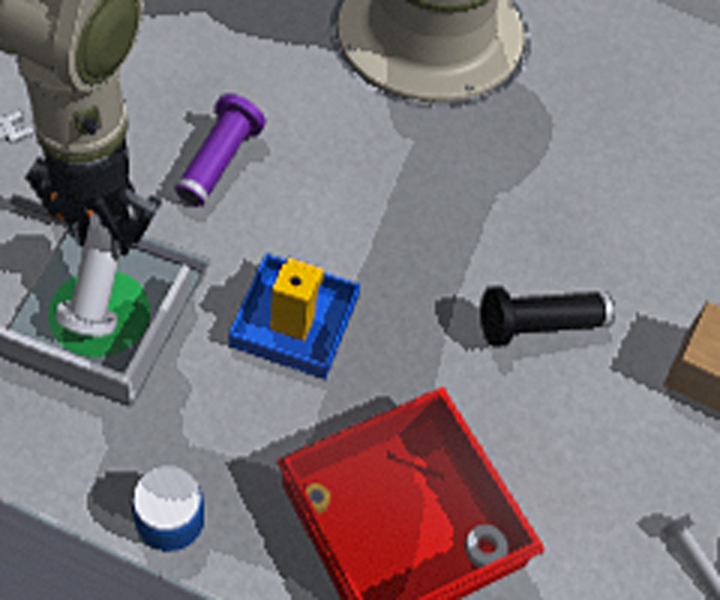

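The neck is held by the fingers at about (95,240) and still leans. Its flange edge is on the disc at (85,320). I'll lift it slightly, shift it toward the gate side so it finishes centred once upright, then tip it up in an arc about the resting edge.

Call:
{"api": "play_rows", "payload": {"motion": [{"x": 0,"y": 0,"z": -0.5,"spin": 0},{"x": 0,"y": 0,"z": -1.5,"spin": 0},{"x": 0,"y": 0,"z": -2,"spin": 0},{"x": 1,"y": 0,"z": -2,"spin": 0},{"x": 2.5,"y": 0,"z": -2,"spin": 0},{"x": 4,"y": 0,"z": -2,"spin": 0},{"x": 4.4,"y": 0,"z": -2,"spin": 0},{"x": 4.4,"y": 0,"z": -2,"spin": 0}]}}

```text
time: 18.75
ee_pos: [0.4784, -0.1808, 0.1394]
orientation: [3.142, -0.001, -3.09]
force: [0.2, 0.9, -5.0]
grip_width: 0.0362
finger_force: 20.7
```

```bash
python3 f.py s7
```

```text
[ 0.2153  0.8942 -5.015 ] 0.03619489758382301 18.75
S 0.88 505 axis [-0.4017 -0.0499  0.9144] tilt 23.87578006305104 z [0.011  0.1816] x [0.4644 0.5431] y [-0.2064 -0.1463]
T 0.69 215 axis [-0.6435 -0.1006  0.7588] tilt 40.63909346338399 z [0.0432 0.1559] x [0.4393 0.5425] y [-0.195  -0.1487]
foot [ 0.5154 -0.1816  0.04  ] [0.0023, 0.0023]
```

```bash
cat > g.py <<'E'
from h import *
from scipy.optimize import least_squares
np.set_printoptions(precision=4,suppress=True)
s=r.state();e=s["ee_pos"];g=np.array(e)-[0,0,.006];yw=s["orientation"][2]+np.pi
h=np.array([np.cos(yw),np.sin(yw),0])
S=cams.camera("scene");T=cams.camera("top")
A=[]
for q in (S,T):
  for l in silhouettes(q,"casting_mid"):
    P=cloud(q,l["region"])
    if np.linalg.norm(np.median(P,0)-g)<.09: A.append(P[(np.linalg.norm(P-g,axis=1)<.13)&(P[:,2]>.014)])
best=None
for l in np.vstack(A),A[0]:
  for th0 in range(0,45,5):
    def res(v):
        a=-np.sin(v[0])*h+[0,0,np.cos(v[0])];w=l-(g+[v[2],v[3],0]);t=w@a+v[1];rr=np.linalg.norm(w-np.outer(w@a,a),axis=1)
        # distance to union of barrel / flange surfaces
        db=abs(rr-.019)+np.maximum(.012-t,0)+np.maximum(t-.13,0)
        df=np.minimum(abs(rr-.032)+np.maximum(t-.012,0)+np.maximum(-t,0),abs(t-.012)+np.maximum(rr-.032,0)+np.maximum(.019-rr,0))
        dt=abs(t-.13)+np.maximum(rr-.019,0)
        return np.minimum(np.minimum(db,df),dt)
    o=least_squares(res,[np.radians(th0),.1,0,0],loss="soft_l1",f_scale=.002)
    if best is None or o.cost<best.cost: best=o
  print("tilt",round(np.degrees(best.x[0]),1),"s_grasp",best.x[1],"off",best.x[2:],"med",np.median(best.fun**1) if 0 else round(best.cost,6),len(l)); 
  v=best.x;a=-np.sin(v[0])*h+[0,0,np.cos(v[0])];f=g+[v[2],v[3],0]-v[1]*a;print("foot",f,"edge z",f[2]-.032*abs(np.sin(v[0])));best=None
print(e,s["force"],s["finger_force"],s["grip_width"],s["time"])
E
python3 g.py
```

```text
tilt 29.5 s_grasp 0.10918650955137535 off [-0.0151  0.0008] med 0.00098 625
foot [ 0.5183 -0.177   0.0382] edge z 0.02245949341146508
tilt 29.6 s_grasp 0.10960062218366426 off [-0.0152  0.001 ] med 0.000816 475
foot [ 0.5187 -0.1768  0.038 ] edge z 0.022168456403383566
[ 0.4798 -0.1805  0.1393] [-0.2856  0.9121 -5.5471] 20.76733946800232 0.03669932584598711 19.05
```

Call:
{"api": "play_rows", "payload": {"motion": [{"x": -1,"y": 0,"z": 0,"spin": 0},{"x": -2.2,"y": 0,"z": 0,"spin": 0},{"x": -3,"y": 0,"z": 0,"spin": 0},{"x": -3,"y": 0,"z": 0.6,"spin": 0},{"x": -3,"y": 0,"z": 1.0,"spin": 0},{"x": -3,"y": 0,"z": 1.2,"spin": 0},{"x": -3,"y": 0,"z": 1.3,"spin": 0},{"x": -3,"y": 0,"z": 1.3,"spin": 0}]}}

```text
time: 20.05
ee_pos: [0.5086, -0.1791, 0.1267]
orientation: [-3.142, -0.0, -3.09]
force: [-1.9, 0.7, 4.4]
grip_width: 0.0366
finger_force: 21.6
```

```bash
python3 g.py
```

```text
tilt 27.5 s_grasp 0.10859523127979863 off [-0.0141  0.0009] med 0.002813 643
foot [ 0.5446 -0.1756  0.0244] edge z 0.009616924578648493
tilt 28.3 s_grasp 0.10995401860640745 off [-0.0149  0.001 ] med 0.000553 469
foot [ 0.5457 -0.1755  0.0238] edge z 0.008698222696355744
[ 0.5086 -0.1791  0.1267] [-1.9342  0.6523  4.368 ] 21.611946523189545 0.03656577372103409 20.05
```

Call:
{"api": "play_rows", "payload": {"motion": [{"x": -0.4,"y": 0,"z": -0.05,"spin": 0},{"x": -0.9,"y": 0,"z": -0.1,"spin": 0},{"x": -1.4,"y": 0,"z": -0.15,"spin": 0},{"x": -1.9,"y": 0,"z": -0.15,"spin": 0},{"x": -2.4,"y": 0,"z": -0.15,"spin": 0},{"x": -2.9,"y": 0,"z": -0.1,"spin": 0},{"x": -3.4,"y": 0,"z": -0.05,"spin": 0},{"x": -3.4,"y": 0,"z": -0.05,"spin": 0}]}}

```text
time: 21.05
ee_pos: [0.5438, -0.1772, 0.1265]
orientation: [3.142, 0.0, -3.089]
force: [-1.1, 0.1, -1.1]
grip_width: 0.0362
finger_force: 20.5
```

```bash
python3 g.py
```

```text
tilt 10.4 s_grasp 0.10603423176312317 off [-0.0142  0.0003] med 0.001717 577
foot [ 0.5487 -0.1759  0.0162] edge z 0.010414466081984042
tilt 10.6 s_grasp 0.10688765240042566 off [-0.0146  0.001 ] med 0.000326 371
foot [ 0.5488 -0.1752  0.0154] edge z 0.009543126221258202
[ 0.5438 -0.1772  0.1265] [-1.1203  0.1258 -1.1236] 20.522985756397247 0.03624936382236779 21.05
```

Call:
{"api": "play_rows", "payload": {"motion": [{"x": -0.4,"y": 0,"z": 0.05,"spin": 0},{"x": -0.8,"y": 0,"z": 0.1,"spin": 0},{"x": -1.2,"y": 0,"z": 0.15,"spin": 0},{"x": -1.6,"y": 0,"z": 0.2,"spin": 0},{"x": -1.9,"y": 0,"z": 0.25,"spin": 0},{"x": -1.9,"y": 0,"z": 0.25,"spin": 0}]}}

```text
time: 21.85
ee_pos: [0.5626, -0.1763, 0.1242]
orientation: [-3.142, 0.0, -3.09]
force: [-1.0, 0.5, -2.5]
grip_width: 0.036
finger_force: 20.1
```

```bash
python3 g.py
```

```text
tilt 4.4 s_grasp 0.10570823110319036 off [-0.0153 -0.0001] med 0.000814 629
foot [ 0.5555 -0.1759  0.0128] edge z 0.01032102615337936
tilt 4.5 s_grasp 0.10602090058006018 off [-0.0156  0.001 ] med 0.000491 366
foot [ 0.5553 -0.1748  0.0125] edge z 0.009986067628325133
[ 0.5626 -0.1763  0.1242] [-1.0206  0.4878 -2.5188] 20.09486049413681 0.03595017613427949 21.85
```

Call:
{"api": "play_rows", "payload": {"motion": [{"x": -0.1,"y": 0,"z": 0.1,"spin": 0},{"x": -0.2,"y": 0,"z": 0.2,"spin": 0},{"x": -0.3,"y": 0,"z": 0.25,"spin": 0},{"x": -0.3,"y": 0,"z": 0.3,"spin": 0},{"x": -0.3,"y": 0,"z": 0.3,"spin": 0}]}}

```text
time: 22.55
ee_pos: [0.5671, -0.1762, 0.1226]
orientation: [-3.141, 0.004, -3.09]
force: [1.0, 1.0, 8.2]
grip_width: 0.0353
finger_force: 19.1
```

```bash
python3 g.py
```

```text
tilt 2.1 s_grasp 0.10539459500000227 off [-0.0158  0.001 ] med 0.000504 357
foot [ 0.5552 -0.175   0.0112] edge z 0.010052369677549359
tilt 2.1 s_grasp 0.10539459500000227 off [-0.0158  0.001 ] med 0.000504 357
foot [ 0.5552 -0.175   0.0112] edge z 0.010052369677549359
[ 0.5671 -0.1762  0.1226] [0.9758 0.9534 8.2449] 19.12330448627472 0.03526724713234183 22.55
```

Call:
{"api": "play_rows", "payload": {"motion": [{"x": 0,"y": 0,"z": -0.1,"spin": 0},{"x": 0,"y": 0,"z": -0.1,"spin": 0},{"x": 0,"y": 0,"z": -0.1,"spin": 0}], "jaw": 0.55}}

```text
time: 23.05
ee_pos: [0.5651, -0.1762, 0.1223]
orientation: [-3.142, 0.0, -3.09]
force: [-0.1, -0.5, 0.2]
grip_width: 0.0471
finger_force: 0.0
```

```bash
python3 g.py
```

```text
tilt -0.8 s_grasp 0.10591467595305307 off [-0.0088  0.0012] med 0.001475 414
foot [ 0.5547 -0.1751  0.0104] edge z 0.009916498304581287
tilt -0.8 s_grasp 0.10591467595305307 off [-0.0088  0.0012] med 0.001475 414
foot [ 0.5547 -0.1751  0.0104] edge z 0.009916498304581287
[ 0.5651 -0.1762  0.1223] [-0.1487 -0.5257  0.1852] 0.0 0.04705503750945599 23.05
```

Call:
{"api": "play_rows", "payload": {"motion": [{"x": 0,"y": 0,"z": 0,"spin": 0},{"x": 0,"y": 0,"z": 0,"spin": 0},{"x": 0,"y": 0,"z": 0,"spin": 0},{"x": 0,"y": 0,"z": 0,"spin": 0},{"x": 0,"y": 0,"z": 0,"spin": 0},{"x": 0,"y": 0,"z": -1,"spin": 0},{"x": 0,"y": 0,"z": -3,"spin": 0},{"x": 0,"y": 0,"z": -6,"spin": 0},{"x": 0,"y": 0,"z": -9,"spin": 0},{"x": 0,"y": 0,"z": -12,"spin": 0},{"x": 0,"y": 0,"z": -14,"spin": 0},{"x": 5,"y": -3.5,"z": -14,"spin": 0},{"x": 10,"y": -7,"z": -14,"spin": 0},{"x": 10,"y": -7,"z": -14,"spin": 0},{"x": 10,"y": -7,"z": -14,"spin": 0}], "jaw": 1}}

```text
time: 24.75
ee_pos: [0.4656, -0.2539, 0.2633]
orientation: [-3.14, -0.001, -3.095]
force: [-0.2, 0.8, 1.2]
grip_width: 0.0855
finger_force: 0.0
```

```bash
cat > k.py <<'E'
from h import *
np.set_printoptions(precision=4,suppress=True)
p=wrist();T=cams.camera("top");S=cams.camera("scene")
cv2.imwrite("pics/w8.png",p["color"])
L={k:spot_point(q,"gate_grip") for k,q in(("w",p),("S",S))}
for a in L["w"][:2]:
    for b in L["S"][:2]: print("tri",a["xy"],a["conf"],b["xy"],b["conf"],tri(p,a["xy"],S,b["xy"]))
for q in(p,S):
    P=cloud(q,q["z_map"]>0);P=P[(abs(P[:,0]-.46)<.04)&(abs(P[:,1]+.25)<.05)&(P[:,2]>.06)&(P[:,2]<.15)]
    if len(P): print("post",len(P),P.mean(0),rect(P[P[:,2]>.128]) if (P[:,2]>.128).sum()>4 else "",P.max(0))
    P=cloud(q,q["z_map"]>0);P=P[(abs(P[:,0]-.5547)<.04)&(abs(P[:,1]+.175)<.04)&(P[:,2]>.135)&(P[:,2]<.146)];print("neck top",len(P),rect(P) if len(P)>4 else "",P[:,2].mean() if len(P) else "")
go(.462,-.250,.126,183)
E
python3 k.py
```

```text
tri [257.8, 181.3] 0.83 [201.4, 145.0] 0.79 (array([ 0.4611, -0.251 ,  0.1148]), [0.0022, 0.0022])
post 582 [ 0.4576 -0.249   0.118 ] (array([ 460.3, -248.7]), array([15.7, 15.5]), 89.6) [ 0.4681 -0.2409  0.1359]
neck top 1117 (array([ 556.2, -179.8]), array([38.3, 30.7]), 20.5) 0.13894382417681236
post 87 [ 0.4645 -0.2446  0.1056] (array([ 461.4, -246.7]), array([12.8, 15.1]), 28.8) [ 0.4705 -0.2379  0.1401]
neck top 117 (array([ 556.9, -175. ]), array([36.2, 35.7]), 32.5) 0.1397718650714746
at [ 0.47   -0.2503  0.2625] yaw -176.94 t 25.0 -> [ 0.79  0.07 13.65] spin 0.06
```

View pics/w8.png

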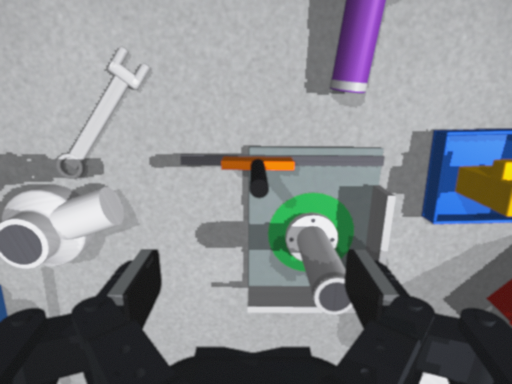

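The neck stands upright, with its whole flange inside the green disc at (313,232). The gate handle post is at (260,165). Going down to grip the post and slide it.

Call:
{"api": "play_rows", "payload": {"motion": [{"x": 0.9,"y": 0.1,"z": 3,"spin": 0},{"x": 0.9,"y": 0.1,"z": 7,"spin": 0},{"x": 0.9,"y": 0.1,"z": 10,"spin": 0},{"x": 0.9,"y": 0.1,"z": 12.5,"spin": 0},{"x": 0.9,"y": 0.1,"z": 13.8,"spin": 0},{"x": 0.9,"y": 0.1,"z": 13.8,"spin": 0},{"x": 0.9,"y": 0.1,"z": 13.8,"spin": 0}]}}

```text
time: 25.7
ee_pos: [0.4605, -0.2501, 0.1243]
orientation: [3.141, -0.0, -3.089]
force: [-0.4, 0.3, -0.1]
grip_width: 0.085
finger_force: 0.0
```

Call:
{"api": "play_rows", "payload": {"motion": [{"x": 0,"y": 0,"z": 0,"spin": 0},{"x": 0,"y": 0,"z": 0,"spin": 0},{"x": 0,"y": 0,"z": 0,"spin": 0},{"x": 0,"y": 0,"z": 0,"spin": 0},{"x": 0,"y": 0,"z": 0,"spin": 0},{"x": 0,"y": 0,"z": 0,"spin": 0},{"x": 0,"y": 0,"z": 0,"spin": 0},{"x": 0,"y": 0,"z": 0,"spin": 0},{"x": 0,"y": 0,"z": 0,"spin": 0},{"x": 0,"y": 0,"z": 0,"spin": 0}], "jaw": 0, "grip_force": 30}}

```text
time: 26.7
ee_pos: [0.4598, -0.2501, 0.1247]
orientation: [3.141, 0.0, -3.089]
force: [-0.8, 3.0, 6.2]
grip_width: 0.0152
finger_force: 29.1
```

Call:
{"api": "play_rows", "payload": {"motion": [{"x": 0,"y": 0.5,"z": 0,"spin": 0},{"x": 0,"y": 1.2,"z": 0,"spin": 0},{"x": 0,"y": 2.2,"z": 0,"spin": 0},{"x": 0,"y": 3.2,"z": 0,"spin": 0},{"x": 0,"y": 4.2,"z": 0,"spin": 0},{"x": 0,"y": 5.2,"z": 0,"spin": 0},{"x": 0,"y": 6,"z": 0,"spin": 0},{"x": 0,"y": 6.5,"z": 0,"spin": 0},{"x": 0,"y": 6.8,"z": 0,"spin": 0},{"x": 0,"y": 6.8,"z": 0,"spin": 0}]}}

```text
time: 27.7
ee_pos: [0.4571, -0.182, 0.1247]
orientation: [-3.141, 0.002, -3.089]
force: [1.4, 1.1, 5.9]
grip_width: 0.0157
finger_force: 29.5
```

Call:
{"api": "play_rows", "payload": {"motion": [{"x": 0,"y": 0.1,"z": 0,"spin": 0},{"x": 0,"y": 0.2,"z": 0,"spin": 0},{"x": 0,"y": 0.3,"z": 0,"spin": 0},{"x": 0,"y": 0.3,"z": 0,"spin": 0}]}}

```text
time: 28.1
ee_pos: [0.457, -0.18, 0.1247]
orientation: [-3.141, 0.002, -3.09]
force: [2.3, -2.5, 5.6]
grip_width: 0.0154
finger_force: 29.5
```

Call:
{"api": "play_rows", "payload": {"motion": [{"x": 0,"y": 0.1,"z": 0,"spin": 0},{"x": 0,"y": 0.2,"z": 0,"spin": 0},{"x": 0,"y": 0.2,"z": 0,"spin": 0}]}}

```text
time: 28.4
ee_pos: [0.457, -0.1797, 0.1247]
orientation: [-3.139, 0.002, -3.092]
force: [1.5, -10.0, 3.7]
grip_width: 0.0153
finger_force: 29.5
```

At the end stop: the force rises to 10 N with no further travel. I'll release, go up and check.

Call:
{"api": "play_rows", "payload": {"motion": [{"x": 0,"y": 0,"z": 0,"spin": 0},{"x": 0,"y": 0,"z": 0,"spin": 0},{"x": 0,"y": 0,"z": 0,"spin": 0},{"x": 0,"y": 0,"z": 0,"spin": 0},{"x": 0,"y": 0,"z": 0,"spin": 0},{"x": 0,"y": 0,"z": 0,"spin": 0},{"x": 0,"y": 0,"z": 0,"spin": 0},{"x": 0,"y": 0,"z": -2,"spin": 0},{"x": 0,"y": 0,"z": -6,"spin": 0},{"x": 0,"y": 0,"z": -10,"spin": 0},{"x": 0,"y": 0,"z": -14,"spin": 0},{"x": 0,"y": 0,"z": -14,"spin": 0}], "jaw": 1}}

```text
time: 29.6
ee_pos: [0.4579, -0.1785, 0.2689]
orientation: [-3.139, 0.008, -3.09]
force: [0.7, -0.3, -0.4]
grip_width: 0.0856
finger_force: 0.0
```

```bash
python3 - <<'E'
from h import *
p=wrist();S=cams.camera("scene")
a=cv2.resize(p["color"],(400,300));b=cv2.resize(S["color"][110:290,180:420],(400,300))
cv2.imwrite("pics/fin.png",np.hstack([a,b]))
for q in (p,S):
    P=cloud(q,q["z_map"]>0);Q=P[(abs(P[:,0]-.457)<.04)&(abs(P[:,1]+.18)<.05)&(P[:,2]>.128)&(P[:,2]<.145)];print(rect(Q))
    Q=P[(abs(P[:,0]-.5547)<.04)&(abs(P[:,1]+.175)<.04)&(P[:,2]>.13)&(P[:,2]<.15)];print(rect(Q),Q[:,2].mean())
E
```

```text
(array([ 457.6, -179.5]), array([15.8, 15.2]), 2.9)
(array([ 555. , -175.9]), array([38.3, 37.9]), 45.5) 0.1384844052327044
(array([ 460.1, -178.5]), array([16.2, 12.7]), 28.6)
(array([ 556.9, -174.3]), array([36.6, 38.7]), 13.5) 0.13918244993035572
```

View pics/fin.png

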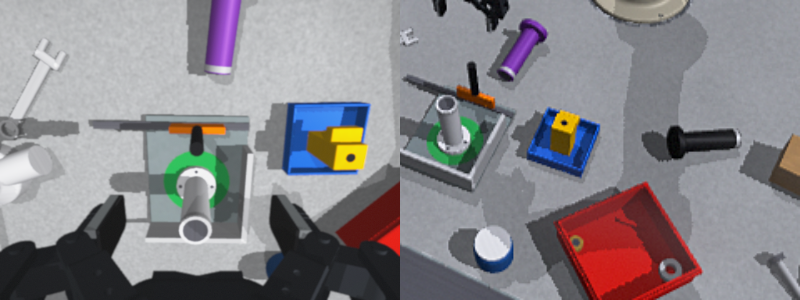

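The neck is upright on the disc at (195,185) left and (450,130) right. The gate is home in front of it at (197,128), the block is in the tray at (565,130), and the bearing and nut are still in the bin.

```bash
python3 -c "
from station import r
print(r.close_job())"
```

```text
the job is handed in; nothing more can be done
None
```

The job is handed in: the yellow block is in the blue tray, the neck stands upright with its whole flange on the green disc, the gate is against its end stop, and it took about 30 s; while I was easing the grip, the neck slipped a few millimetres onto the disc, still leaning, before I stood it up.

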